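# Put the white jar away in the spice chest with the drop-catch sliding lid

## Robot

A 7-joint arm with a two-finger parallel gripper is mounted at the origin on a cart in front of the work surface, level with it; the furniture and walls round the work are solid. World frame = base frame: x ahead of the robot, y to its left, z up, the work surface at z = 0. Lengths are in m, angles in rad, forces in N, time in s.
With the tool pointing down it reaches from about 0.35 to 0.9 m from the base axis. Payload 19.9 kg.
Tool frame: the origin (TCP) lies on the centre line of the jaws, within the pads' length; the fingertips stand 22 mm ahead of it and the grasp point (between the pads) lies 3 mm ahead of it (robot.tcp_to_tips is the distance from the TCP to the fingertips, in m); z points along the fingers, y is the line along which they close (so a half turn about z gives the same grasp; the last joint's range is limited). The gripper opens to 94 mm and grips with 3 to 60 N. Pads are 16 mm wide; open, the fingers measure 119 mm over their backs; the gripper's body (75 mm by 177 mm) begins 78 mm behind the grasp point.
Start: joints at [-1.357, 0.417, -0.01, 1.614, 0.005, 1.111, -0.053], TCP at [0.158, 0.605, 0.227] pointing down, gripper open.
Joint ranges: [-2.81, 2.81], [-0.39, 2.02], [-1.27, 1.25], [0.06, 2.57], [-1.19, 4.33], [0.19, 2], [-2.82, 2.82]. Speed limits (rad/s): [1.89, 1.89, 2.39, 2.39, 3.01, 3.01, 3.01].

## Interface

Orientations are given as a 3x3 rotation matrix whose columns are the frame's x, y, z axes.
In Python, from rig import robot, grab_frame, camera_info, recognise, cut_out, tip_of, readout gives the robot as it stands. Calls block until the motion is done:
- robot.move_ptp(position, orientation): joint-space move of the TCP to a pose.
- robot.move_linear(position, velocity=0.15, frame=None, threshold=None): straight line of the TCP; frame=None keeps the orientation; velocity is the mean speed in m/s. With threshold (N) it stops when the force on the tool has changed by that much, and returns True; else False.
- robot.goto_joints(angles): joint-space move.
- robot.gripper_to(opening): finger opening in m; the grip force is fixed at half the most; returns when the fingers have stopped.
- robot.pause(seconds).
- robot.ik(position, orientation): joint angles nearest the present ones, or None.
- grab_frame(name): name is "side" or "top"; returns (picture, depth): 384x512x3 uint8, red, green, blue; 384x512 float32, m along the optical axis (not along the pixel's ray), 0 where there is no reading.
- camera_info(name): a dict with "fx", "fy", "cx", "cy" (pixels), "rvec" (rotation vector, rad) and "tvec" (3), from world to camera coordinates, as OpenCV has them. Camera axes: x right, y down, z forward; pixel columns grow to the right and rows downward; lengths in m; the calibration is good to about 2 mm. A picture is of the moment at which its call begins. camera_info takes no time and is no camera call.
A pose or a line that the arm cannot do raises robot.PlanningError and nothing moves.
- robot.sign_off(): hands the job in; it is judged then, once.
Trained networks look in the newest picture that a camera, given by its name, has taken for a name from the list of things; names that differ only in an ending like _2 or _b are one class to them, and where a whole thing is asked for, a point or a joint stands for the part that bears it (a point fixed in the world has none). Each returns a list of dicts, best first, with "p" (0 to 1); they miss things now and then, are a little off and sometimes report something else, mostly with a low value. They report only what shows in the picture. A call takes as long as a camera call.
- recognise(camera, query): "pixel" ([row, column] in pixels, amid what is visible of it).
- cut_out(camera, query): "pixels" (384x512 bool, what is visible of it) and "pixel" ([row, column] in pixels, amid what is visible of it).
- tip_of(camera, query): "pixel" ([row, column] in pixels: a listed point, or the origin of a listed thing).
Readings, each from a call of its own:
- readout.get_time(): time.
- readout.get_qpos(): joint angles.
- readout.get_joint_vel(): joint speeds.
- readout.get_effort(): joint torques, N m.
- readout.get_ee_pos(): TCP position.
- readout.get_tool_rot(): TCP orientation.
- readout.get_force(): force on the tool from outside, world axes, zero at the start.
- readout.get_moment(): the same for the moment, N m.
- readout.get_opening(): finger opening in m.
- readout.get_grasp_force(): force on a finger pad.
Only numpy, scipy, OpenCV 4.12 (cv2) and the standard library are available. Lean on these libraries where they do the work, as an engineer would, in place of code of your own. Each camera call takes 0.05 s, during which the arm holds its last target. There are 200 camera calls.

## Task

Put the plain white glazed jar away in the wooden spice chest: stand the sauce bottle that blocks the lid upright on bare table clear of the lid's path, lift the knob end of the lid over the front wall it is caught behind, slide it fully open, and stand the jar upright on the floor of the empty bay without dropping it in. Then slide the lid fully home, so that its end drops behind the front wall again and it lies flat; do not let the lid push the bottle, and leave the other jars where they are.

Things in the scene. Friction and masses are not known exactly. Their poses are not given: they have to be found in the camera images.
- chest: Fixed wooden spice chest, 155 (own x) x 200 (own y) x 141 mm high, walls 10 mm, inner floor at 10 mm, sliding lid. Origin: centre of underside, z up. The lid slides out over the front wall (own -y end, 132 mm high). A partition across the middle (6 mm thick, 85 mm above the table) makes two bays; the open lid uncovers the rear one (own +y), which is empty; stored_jar is in the other.
- empty_bay (a point): Centre of the floor of the chest's empty rear bay (chest own x 0, y +46.5 mm, 10 mm above the table; axes as the chest's). The bay is 135 mm along chest x and 87 mm along chest y. The rims round it are 141 mm above the table; the lid runs 133 mm above the table.
- lid_knob (a point): Middle of the turned wooden knob on the lid: round, 28 mm at its widest, 34 mm tall; this point is 17 mm above the lid's top face, 160 mm above the table when shut, 45 mm in from the chest's front face, on its middle line. Moves and tilts with the lid.
- lid_slide (a joint): Travel of the lid towards chest -y, m: 0 shut, 0.092 fully open (stop). About 1 N of friction; stays where left. The lid is 131 mm wide and 10 mm thick, its underside 133 mm above the table; its front edge is 3 mm beyond the front wall's outer face when shut, 95 mm when open.
- lid (a joint): Tilt of the lid about pins at its rear (+y) end, rad: 0 flat, at most 0.25; it falls flat by its weight (0.22 kg). A 9 mm deep batten under it (10 mm thick, centre 20 mm in from the chest's front face) sits behind the steep front wall: raise the knob 12 to 20 mm while the batten passes the wall (travel 0 to 0.03), out and back. The knob is 138 mm from the pins.
- white_jar: The loose jar to be put away: plain white, glazed, straight-sided, no label, 66 mm across and 115 mm tall (grip its body, at most 98 mm above its foot), about 0.3 kg, standing upright on the table. Origin: centre of its underside, z up.
- bottle: Squeeze sauce bottle standing upright just before the chest's front wall, in the lid's path: oval, 42 mm along own x, 62 mm along own y, 164 mm tall, with a round cap 49 mm across from 133 mm up to the top; about 0.25 kg. Origin: centre of its underside, z up.
- bare_patch (a point): Middle of a bare stretch of table top, 100 x 100 mm (world x and y), beyond the open box of green-handled cutlery: nothing stands there and the lid never reaches it. A jar may stand 125 mm or more to its right (-y). Things on the way to it are under 120 mm high.
- stored_jar: A spice jar, 45 mm across and 107 mm tall, that stands loose in the chest's front bay, under the lid. Origin: centre of its underside, z up. To be left standing.
- shaker: Bystander: round spice shaker with a wide flip cap, 57 mm across, 103 mm tall, standing. Origin: centre of its underside, z up.
- low_jar: Bystander: low round clear jar, 52 mm across, 70 mm tall, standing. Origin: centre of its underside, z up.

How it is judged:
By the outcome, as a careful person would: the job done as asked, in the order asked, and still so for the second after the job is handed in, with the robot touching nothing.
It also fails if it takes over 72 s, if anything falls off the work surface, if the arm or the gripper's body presses on something with over 40 N, if the wrist force passes 120 N, or if a joint passes its speed limit or range.

## Working session

There is one attempt and no reset: what is moved stays moved. The work goes in short steps, each a Python script; the robot and the scene stay as the last script left them, time stands still between calls to the robot, and variables do not carry over. Pictures are saved under pics/ and viewed, at most 10 in all, crops included, and the job is handed in when it is done.

```bash
ls; mkdir -p pics; cat > h.py <<'E'
import numpy as np, cv2
from rig import *
def cam(n):
    c=camera_info(n); K=np.array([[c['fx'],0,c['cx']],[0,c['fy'],c['cy']],[0,0,1.]])
    return K,cv2.Rodrigues(np.array(c['rvec'],float))[0],np.array(c['tvec'],float).ravel()
def cloud(n,d):
    K,R,t=cam(n); v,u=np.mgrid[:d.shape[0],:d.shape[1]]
    P=np.stack([(u-K[0,2])/K[0,0]*d,(v-K[1,2])/K[1,1]*d,d],-1)
    W=(P-t)@R; W[d<=0]=np.nan; return W
def ray(n,px,z):
    K,R,t=cam(n); r=R.T@np.linalg.inv(K)@np.array([px[1],px[0],1.]); o=-R.T@t
    return o+r*(z-o[2])/r[2]
def down(yaw): # tool z down, tool y (closing) at angle yaw in world
    y=np.array([np.cos(yaw),np.sin(yaw),0]); z=np.array([0,0,-1.]); return np.stack([np.cross(y,z),y,z],1)
E
python3 - <<'E'
from h import *
for n in ['side','top']:
    p,d=grab_frame(n); cv2.imwrite(f'pics/{n}0.png',cv2.resize(p[:,:,::-1],(768,576))); W=cloud(n,d); np.save(f'{n}0.npy',W)
    K,R,t=cam(n); print(n,-R.T@t,R[2])
    for q in ['chest','lid_knob','white_jar','bottle','stored_jar','shaker','low_jar']:
        for r in cut_out(n,q)[:2]:
            m=r['pixels']; w=W[m]; w=w[~np.isnan(w[:,0])]
            print(q,round(r['p'],2),np.round(r['pixel']),m.sum(),np.round(np.percentile(w,[3,50,97],axis=0),3).tolist() if len(w) else '')
    for q in ['empty_bay','bare_patch','lid_knob','chest','white_jar','bottle']:
        for r in tip_of(n,q)[:2]: print('tip',q,round(r['p'],2),np.round(r['pixel']),np.round(ray(n,r['pixel'],{'empty_bay':.01,'lid_knob':.16}.get(q,0)),3))
E
```

```text
pics
rig.py
side [1.03633915 0.71512225 0.73470437] [-0.46987534 -0.66590867 -0.57946769]
chest 0.71 [255. 353.] 7791 [[0.393, 0.239, 0.012], [0.518, 0.346, 0.139], [0.572, 0.433, 0.144]]
chest 0.5 [150. 222.] 490 [[0.414, -0.326, 0.032], [0.451, -0.288, 0.085], [0.471, -0.274, 0.116]]
lid_knob 0.78 [238. 356.] 3330 [[0.401, 0.232, 0.14], [0.482, 0.328, 0.142], [0.55, 0.414, 0.162]]
lid_knob 0.54 [257. 353.] 7714 [[0.394, 0.241, 0.014], [0.517, 0.346, 0.139], [0.572, 0.433, 0.144]]
white_jar 0.63 [151. 226.] 487 [[0.414, -0.328, 0.033], [0.451, -0.289, 0.085], [0.47, -0.275, 0.115]]
bottle 0.49 [152. 223.] 506 [[0.413, -0.332, 0.025], [0.451, -0.289, 0.084], [0.471, -0.275, 0.115]]
bottle 0.25 [240. 356.] 3345 [[0.401, 0.231, 0.14], [0.482, 0.328, 0.142], [0.55, 0.413, 0.162]]
shaker 0.91 [211. 194.] 671 [[0.656, -0.106, 0.005], [0.687, -0.065, 0.069], [0.705, -0.056, 0.104]]
low_jar 0.76 [165. 181.] 295 [[0.586, -0.351, 0.011], [0.61, -0.315, 0.05], [0.638, -0.299, 0.071]]
tip bare_patch 0.55 [252. 221.] [0.684 0.057 0.   ]
tip lid_knob 0.93 [222. 335.] [0.495 0.274 0.16 ]
tip chest
[... 816 characters left out ...]
]
stored_jar 0.55 [241. 144.] 3707 [[0.398, 0.23, 0.139], [0.471, 0.32, 0.144], [0.546, 0.41, 0.15]]
shaker 0.87 [164. 288.] 443 [[0.65, -0.104, -0.0], [0.668, -0.078, 0.101], [0.7, -0.056, 0.108]]
low_jar 0.87 [184. 380.] 383 [[0.577, -0.351, 0.012], [0.596, -0.325, 0.066], [0.622, -0.306, 0.074]]
tip empty_bay 0.87 [256. 138.] [0.456 0.373 0.01 ]
tip bare_patch 0.61 [171. 243.] [0.688 0.055 0.   ]
tip bare_patch 0.56 [255. 137.] [0.46  0.379 0.   ]
tip lid_knob 0.67 [237. 160.] [0.484 0.281 0.16 ]
tip chest 0.56 [249. 154.] [0.475 0.329 0.   ]
tip white_jar 0.91 [250. 371.] [ 0.42  -0.299  0.   ]
tip bottle 0.9 [242. 217.] [0.481 0.146 0.   ]
tip bottle 0.42 [253. 140.] [0.465 0.369 0.   ]
```

View pics/side0.png

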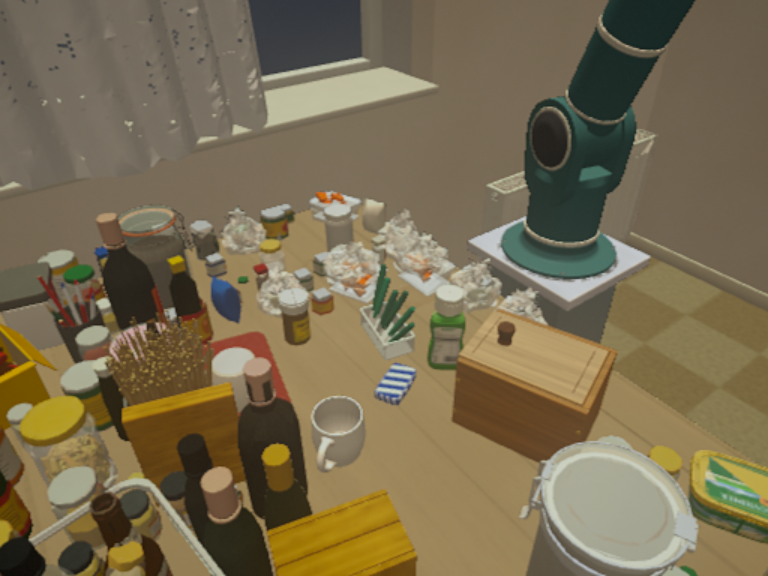

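View pics/top0.png

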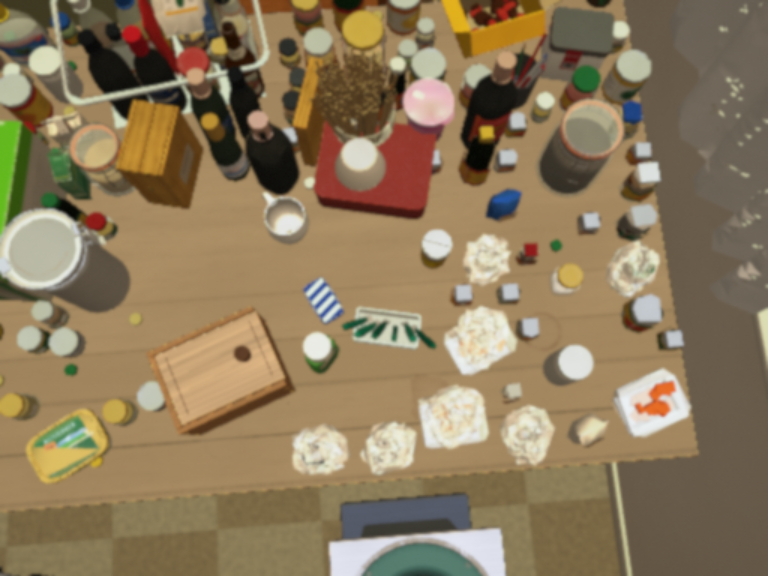

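```bash
python3 - <<'E'
import numpy as np,cv2
for n in ['side','top']:
    W=np.load(n+'0.npy'); f=W.reshape(-1,3); f=f[~np.isnan(f[:,0])]
    def sel(c,r,z0,z1): return f[(np.hypot(f[:,0]-c[0],f[:,1]-c[1])<r)&(f[:,2]>z0)&(f[:,2]<z1)]
    print(n)
    s=sel((.47,.33),.17,.128,.15); s=s[s[:,1]>.19]
    r=cv2.minAreaRect((s[:,:2]*1000).astype(np.float32)); print('chest top rect',r,np.median(s[:,2]))
    for nm,c,z0,z1 in [('jartop',(.43,-.295),.108,.125),('cap',(.486,.146),.155,.175),('knob',(.487,.28),.165,.185),('shaker',(.67,-.078),.095,.112)]:
        s=sel(c,.05,z0,z1)
        if len(s)>3: print(nm,len(s),(s[:,:2].min(0)+s[:,:2].max(0))/2,np.ptp(s[:,:2],axis=0),np.median(s,0))
    s=sel((.486,.146),.06,.01,.12); 
    if len(s): print('bottle body',len(s),s.min(0),s.max(0))
E
```

```text
side
chest top rect ((471.47637939453125, 323.47198486328125), (158.1401824951172, 203.39064025878906), 20.609878540039062) 0.14195230555405372
jartop 133 [ 0.43989589 -0.30832169] [0.05735958 0.06708585] [ 0.4407384  -0.30411161  0.11360343]
cap 208 [0.49414107 0.14654922] [0.04787926 0.04915199] [0.49791495 0.1499465  0.16384947]
knob 94 [0.48986509 0.27365118] [0.02801205 0.02768351] [0.49503375 0.27718639 0.17361899]
shaker 215 [ 0.67928429 -0.08373265] [0.05490155 0.05658131] [ 0.68053831 -0.07758926  0.10211738]
bottle body 722 [0.46935891 0.11884232 0.01021739] [0.52544253 0.17366785 0.11991943]
top
chest top rect ((469.39752197265625, 325.52740478515625), (155.84510803222656, 203.9572296142578), 20.37574005126953) 0.14326791281460727
jartop 427 [ 0.43331778 -0.30654441] [0.05931085 0.06090351] [ 0.43341248 -0.30607141  0.11464073]
cap 270 [0.4913005  0.14638588] [0.04635626 0.04433036] [0.490449   0.14660532 0.16517247]
knob 95 [0.48776251 0.27494733] [0.02642436 0.02628757] [0.48707741 0.27388418 0.174956  ]
shaker 303 [ 0.67459839 -0.0826691 ] [0.05350334 0.0541451 ] [ 0.67406474 -0.08226894  0.10302201]
bottle body 173 [0.46032575 0.11745376 0.0110585 ] [0.52032221 0.17365886 0.11894368]
```

The side view shows the bottle at (447,325), just in front of the chest (535,385; knob at 506,330). The cutlery box is at (390,325) and the white jar at (338,230). In the top view the white jar is at (575,362), the shaker at (437,245), and the bare patch at about (365,256) is clear. The chest fits at (0.4705, 0.3245) with yaw 20.5°, which agrees with where the knob and bay were measured. I'll move the bottle first.

```bash
cat >> h.py <<'E'
A=np.deg2rad(20.5); C=np.array([.4705,.3245]); F=np.array([np.sin(A),-np.cos(A)])
def best(pos,yaw):
    o=[]
    for y in (yaw,yaw+np.pi):
        q=robot.ik(np.array(pos),down(y))
        if q is not None: o.append((abs(np.array(q)-readout.get_qpos()).max(),y))
    return down(min(o)[1])
E
python3 - <<'E'
from h import *
b=np.array([.4927,.1465]); R=best([*b,.30],A)
robot.move_ptp(np.array([*b,.27]),R); print(readout.get_time(),readout.get_ee_pos())
robot.move_linear(np.array([*b,.156]))
robot.gripper_to(.03); print(readout.get_opening(),readout.get_grasp_force(),readout.get_force(),readout.get_time())
robot.move_linear(np.array([*b,.305]),velocity=.2)
print(readout.get_opening(),readout.get_force(),readout.get_time())
p=np.array([.686,.056]); 
robot.move_linear(np.array([*p,.305]),velocity=.25)
robot.move_linear(np.array([*p,.172]),velocity=.2)
print(robot.move_linear(np.array([*p,.150]),velocity=.03,threshold=4),readout.get_ee_pos(),readout.get_force(),readout.get_time())
robot.gripper_to(.085)
robot.move_linear(np.array([*p,.27]),velocity=.25)
print(readout.get_time(),readout.get_qpos())
p,d=grab_frame('side'); cv2.imwrite('pics/s1.png',cv2.resize(p[:,:,::-1],(768,576)))
E
```

```text
3.45 [0.49247983 0.14765256 0.26981919]
0.04872738955993931 29.96848851442337 [-0.4369947   0.57084803  0.23741843] 5.125
0.04876913111272031 [-0.05457825 -0.37676573 -3.57031278] 6.0167
True [0.68580681 0.05591043 0.15533427] [ 0.4171862  -0.35742747  3.94745727] 8.3917
9.7333 [-0.48626096  0.55136253  0.55209408  1.40145731 -0.29179182  1.27141899
  0.44356883]
```

View pics/s1.png

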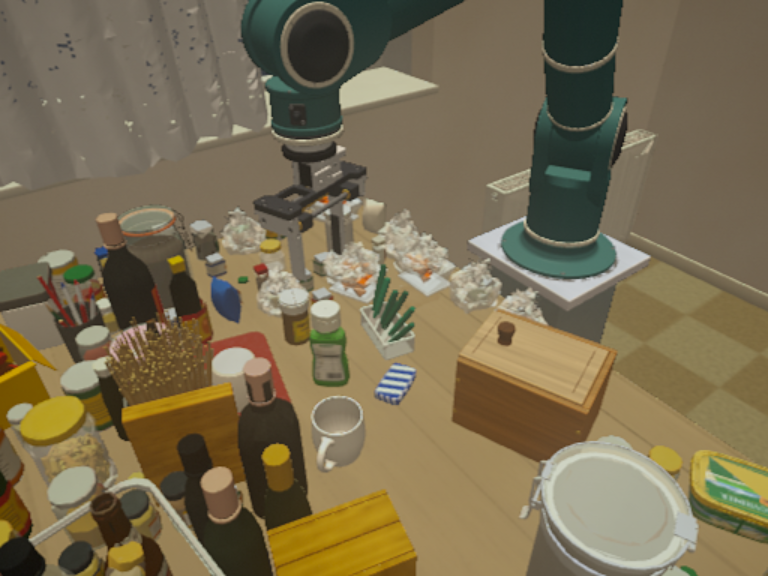

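The bottle stands upright at (328,345) on the bare patch. The lid is next.

```bash
cat >> h.py <<'E'
KN=np.array([.4893,.2737])
def lidpose(s,lift,R0):
    th=np.arcsin(lift/.138); a=.138; h=.030
    fwd=s+(a*np.cos(th)-h*np.sin(th)-a); z=.138+a*np.sin(th)+h*np.cos(th)
    up=np.array([*(-F*np.sin(th)),np.cos(th)])
    tz=-up; y=R0[:,1]; R=np.stack([np.cross(y,tz),y,tz],1)
    return np.array([*(KN+F*fwd),z])+.003*up,R
def lidgo(s,lift,R0,v=.08,th=None):
    p,R=lidpose(s,lift,R0); r=robot.move_linear(p,velocity=v,frame=R,threshold=th)
    print(s,lift,r,np.round(readout.get_force(),1),np.round(readout.get_ee_pos()-p,4)); return r
E
python3 - <<'E'
from h import *
p0,_=lidpose(0,0,down(A)); R=best(p0+[0,0,.1],A); np.save('R.npy',R)
robot.move_ptp(p0+[0,0,.06],R); print(readout.get_time())
lidgo(0,0,R,.1)
robot.gripper_to(.015); print(readout.get_opening(),readout.get_grasp_force(),readout.get_time())
lidgo(0,.008,R,.04); lidgo(0,.016,R,.04)
lidgo(.02,.016,R,.06); lidgo(.042,.016,R,.06); lidgo(.056,0,R,.06); lidgo(.085,0,R,.06)
lidgo(.097,0,R,.04,12)
print(readout.get_opening(),readout.get_time())
robot.gripper_to(.06)
p=readout.get_ee_pos(); np.save('open.npy',p); robot.move_linear(p+[0,0,.08],velocity=.2)
print((p[:2]-KN)@F,readout.get_time(),readout.get_qpos())
for n in ['side','top']:
    p,d=grab_frame(n); cv2.imwrite(f'pics/{n}2.png',cv2.resize(p[:,:,::-1],(768,576))); np.save(n+'2.npy',cloud(n,d))
E
```

```text
10.9167
0 0 False [-0.1  0.1 -0.4] [ 0.0004 -0.      0.0004]
0.025320041489355728 30.000194013118744 12.6083
0 0.008 False [-2.4 -3.5 -0.2] [-0.0002 -0.0001 -0.0001]
0 0.016 False [-1.5 -3.5 -0.8] [-0.0002 -0.0001 -0.0001]
0.02 0.016 False [-3.2 -2.8 -0.5] [ 0.0001 -0.0005  0.    ]
0.042 0.016 False [-3.7 -1.6 -0.7] [ 0.0001 -0.0004  0.    ]
0.056 0 False [-5.  -1.5  0.2] [0.     0.0002 0.0002]
0.085 0 False [-3.6 -1.9  0.7] [ 0.0001 -0.0001  0.    ]
0.097 0 True [-3.1  0.4  1.2] [-0.002   0.0035 -0.0005]
0.02553381464352864 15.8083
0.09254075248119784 17.0667 [-0.87281415  0.30193519  0.57960247  1.78315394 -0.18389168  1.11280659
  0.12785719]
```

View pics/side2.png

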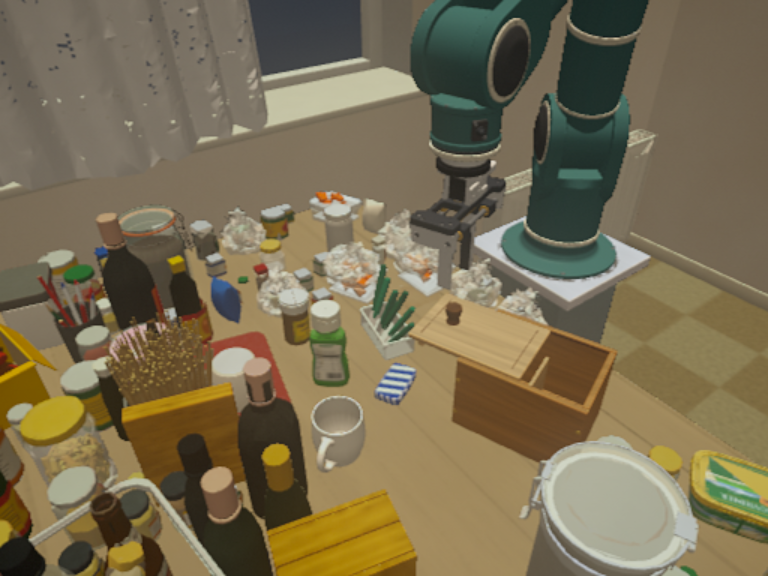

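The lid is fully open (knob at 453,312 in the side view) and has uncovered the rear bay. Now I'll check around the jar and pick it up.

```bash
python3 - <<'E'
from h import *
W=np.load('top2.npy').reshape(-1,3); W=W[~np.isnan(W[:,0])]
j=np.array([.4355,-.307]); d=W[:,:2]-j; r=np.hypot(*d.T); a=np.degrees(np.arctan2(d[:,1],d[:,0]))
for k in range(-180,180,30):
    m=(r>.04)&(r<.075)&(a>=k)&(a<k+30); print(k,np.round(W[m,2].max(),3) if m.any() else None,end='; ')
# bay: points inside, in chest frame
l=W[:,:2]-C; ex=l@np.array([np.cos(A),np.sin(A)]); ey=-l@F
m=(abs(ex)<.1)&(abs(ey)<.12)&(ey>.0)&(W[:,2]>.136)&(W[:,2]<.15); 
mm=m&(abs(ex)<.05)&(ey>.06); print('rear rim y',ey[mm].min(),ey[mm].max())
for s in (-1,1):
    mm=m&(s*ex>.055)&(ey<.08)&(ey>.02); print('side',s,ex[mm].min(),ex[mm].max())
robot.gripper_to(.094)
yw=A-np.radians(74)
R=best([*j,.22],yw); robot.move_ptp(np.array([*j,.20]),R); print(readout.get_time(),readout.get_qpos())
E
```

```text
-180 0.006; -150 0.007; -120 0.007; -90 0.007; -60 0.004; -30 0.008; 0 0.008; 30 0.027; 60 0.007; 90 0.008; 120 0.007; 150 0.006; rear rim y 0.09134458955699423 0.10273585362972022
side -1 -0.07826290379188111 -0.06728385093951127
side 1 0.0657499446268333 0.07757909918814918
19.6917 [-0.35108053  0.56375756  1.21835143  1.89780418 -0.59521539  1.10871509
  0.17135646]
```

```bash
python3 - <<'E'
from h import *
j=np.array([.4355,-.307])
robot.move_linear(np.array([*j,.093]),velocity=.12)
robot.gripper_to(.05); print(readout.get_opening(),readout.get_grasp_force(),readout.get_force(),readout.get_time(),readout.get_ee_pos())
robot.move_linear(np.array([*j,.32]),velocity=.2)
print(readout.get_opening(),readout.get_force(),readout.get_qpos())
t=np.array([*(C-.047*F),.30]); 
for y in (A,A+np.pi): print(robot.ik(t,down(y)))
R=best(t,A); robot.move_ptp(t,R); print(readout.get_time(),readout.get_opening(),readout.get_ee_pos(),readout.get_force())
for n in ['side','top']:
    p,d=grab_frame(n); cv2.imwrite(f'pics/{n}3.png',cv2.resize(p[:,:,::-1],(768,576)))
E
```

```text
0.06421609819093949 30.0126822241873 [-0.96394219  1.01692464  3.34224447] 21.3083 [ 0.43548628 -0.30692346  0.09308348]
0.064503393828377 [ 0.86430993  0.19857809 -5.13207335] [-0.40639308  0.3533776   1.22031525  1.75204263 -0.34522696  1.28200045
 -0.03847912]
[-1.33357965  0.35823842  0.77783668  1.64876864 -0.26290628  1.24296952
 -0.14425925]
[ 0.05457388  0.48216936 -1.08330146  1.60322834  0.43637186  1.32243088
  2.40826159]
24.9917 0.06476728092040988 [0.45473008 0.36754471 0.30010879] [-0.2185096   0.01556834 -4.29025107]
```

View pics/side3.png

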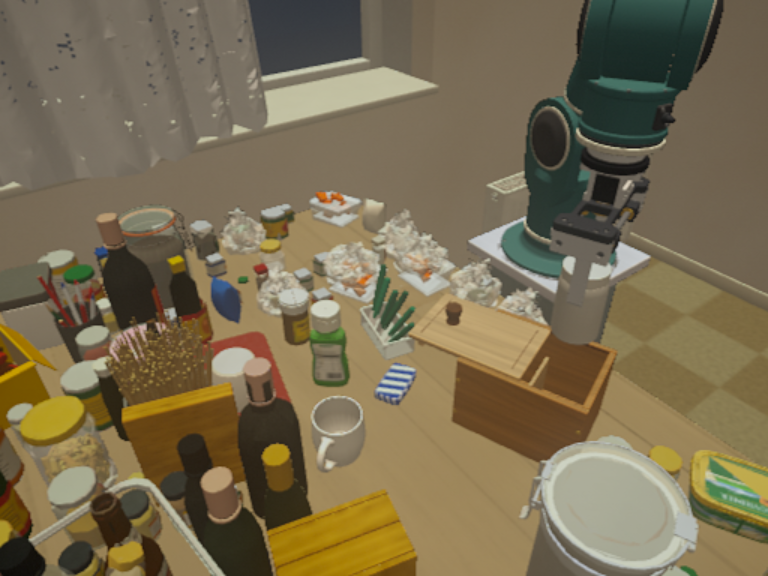

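The jar is held upright above the bay (582,300). I'll lower it under force guard.

```bash
python3 - <<'E'
from h import *
t=C-.047*F
print(robot.move_linear(np.array([*t,.114]),velocity=.12,threshold=6),readout.get_ee_pos(),readout.get_force(),readout.get_time())
if readout.get_ee_pos()[2]<.118:
    print(robot.move_linear(np.array([*t,.096]),velocity=.03,threshold=4),readout.get_ee_pos(),readout.get_force())
E
```

```text
False [0.45430694 0.36874046 0.11457502] [ 0.23376995  0.10361253 -3.84097525] 26.7917
True [0.45377876 0.36854584 0.10240952] [ 0.11873136 -0.09726491 -2.20859004]
```

```bash
python3 - <<'E'
from h import *
p=readout.get_ee_pos()
robot.gripper_to(.08); print(readout.get_force(),readout.get_opening())
robot.move_linear(np.array([p[0],p[1],.28]),velocity=.15)
print(readout.get_time())
R=np.load('R.npy'); q=np.load('open.npy')
robot.gripper_to(.06)
robot.move_ptp(q+[0,0,.08],R); print(readout.get_time(),readout.get_qpos())
for n in ['side','top']:
    p,d=grab_frame(n); cv2.imwrite(f'pics/{n}4.png',cv2.resize(p[:,:,::-1][150:330,60:300] if n=='top' else p[120:340,200:480,::-1],None,fx=2.6,fy=2.6)); np.save(n+'4.npy',cloud(n,d))
E
python3 -c "
import cv2,numpy as np
a=cv2.imread('pics/top4.png');b=cv2.imread('pics/side4.png')
a=cv2.resize(a,(400,300));b=cv2.resize(b,(400,314))[:300];cv2.imwrite('pics/c4.png',np.hstack([a,b]))"
```

```text
[-0.44052281 -0.1563242  -0.63036876] 0.07988186906664133
29.025
30.35 [-1.062491    0.35128518  0.82962486  1.78984201 -0.28560264  1.12533741
  0.21973867]
```

View pics/c4.png

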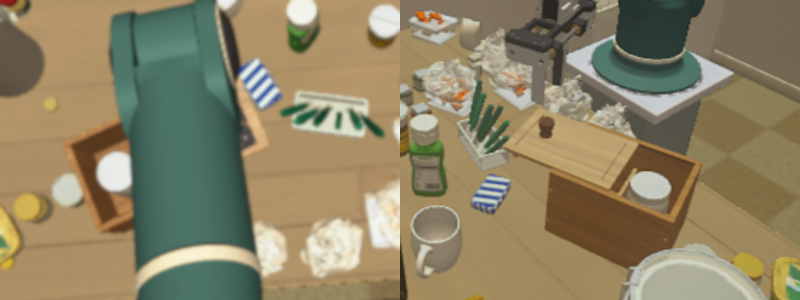

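The jar stands upright in the rear bay (650,190 in the side crop) with its top below the rim. Next I'll close the lid.

```bash
python3 - <<'E'
from h import *
R=np.load('R.npy')
lidgo(.0925,0,R,.1)
robot.gripper_to(.015); print(readout.get_opening(),readout.get_time())
lidgo(.06,0,R,.06); lidgo(.045,.016,R,.05); lidgo(.02,.016,R,.06); lidgo(.002,.016,R,.05)
lidgo(-.002,.016,R,.03,10)
lidgo(0,.006,R,.04); lidgo(0,0,R,.04)
lidgo(-.004,0,R,.03,10)
p=readout.get_ee_pos(); print((p[:2]-KN)@F,p[2])
robot.gripper_to(.06); 
robot.move_linear(p+[0,0,.1],velocity=.2)
robot.move_ptp(np.array([.45,-.02,.33]),R); print(readout.get_time())
for n in ['side','top']:
    im,d=grab_frame(n); cv2.imwrite(f'pics/{n}5.png',cv2.resize(im[:,:,::-1],(768,576))); W=cloud(n,d); np.save(n+'5.npy',W)
    O=np.load(n+'0.npy')
    for w in (O,W):
        f=w.reshape(-1,3); f=f[~np.isnan(f[:,0])]; l=f[:,:2]-C; ex=l@[np.cos(A),np.sin(A)]; ey=-l@F
        m=(abs(ex)<.055)&(abs(ey)<.085)&(np.hypot(ex,ey+.055)>.025)&(f[:,2]>.12)&(f[:,2]<.2)
        k=(np.hypot(ex,ey+.055)<.03)&(f[:,2]>.165)&(f[:,2]<.2)
        print(n,m.sum(),np.polyfit(ey[m],f[m,2],1),'knob ey',(ey[k].min()+ey[k].max())/2 if k.any() else None,f[k,2].max() if k.any() else None)
E
```

```text
0.0925 0 False [-0.3  0.5 -0.7] [0.0004 0.     0.0005]
0.02542065313747202 32.025
0.06 0 False [-3.4 -1.2 -0. ] [-0.0002  0.0001 -0.    ]
0.045 0.016 False [-3.2 -0.  -1.4] [-0.0001 -0.0003 -0.0002]
0.02 0.016 False [-3.5 -1.2 -2. ] [-0.0002  0.0003 -0.    ]
0.002 0.016 False [-3.5  0.2 -1.5] [-0.0002  0.0005 -0.0001]
-0.002 0.016 True [ 0.3 -5.6  1.2] [ 0.0004 -0.0025 -0.0001]
0 0.006 False [-0.3 -7.7  1. ] [ 0.0002 -0.0004  0.0001]
0 0 False [-2.3 -7.3  0.4] [ 0.0003 -0.0004  0.0002]
-0.004 0 True [-1.2 -5.   3.2] [ 0.0011 -0.0039  0.0001]
7.099103392295135e-05 0.17106270670456092
38.0833
side 2104 [0.00140134 0.14248155] knob ey -0.05446512676790377 0.17818254845867146
side 2111 [0.00171998 0.14248862] knob ey -0.05505735700979433 0.17972212836140353
top 2479 [0.00182362 0.14377381] knob ey -0.05342312966940237 0.1814905804032608
top 2472 [0.00308845 0.14369655] knob ey -0.053754094670962795 0.18082541509906702
```

View pics/side5.png

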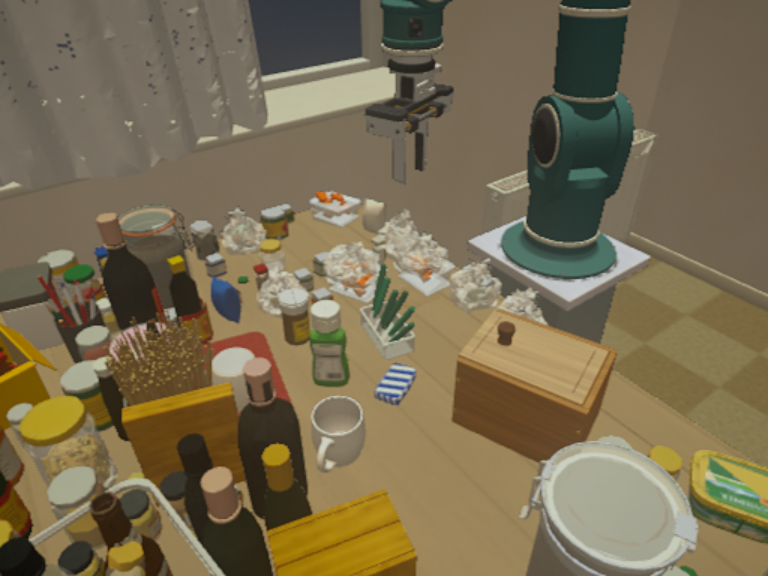

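The lid lies flat and shut, with the knob back at (506,330) and its fit matching the first picture to within 1 mm. The bottle still stands at (328,345) and nothing else has moved, so I'm handing in.

```bash
python3 -c "
from rig import *
print(robot.sign_off())"
```

```text
the job is handed in; nothing more can be done
None
```

The white jar is standing upright in the rear bay, the lid is shut flat behind the front wall, the bottle is upright on the bare patch, and the job was handed in at about 38 s of the 72 s limit; the verdict was not reported.

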